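Refit the press handwheels by their keyways

TASK

The two pressure handwheels of the little printing press have been washed and lie on the sloping drying rack; they look alike, but one has its two keyways opposite each other and the other has them at a right angle. Sort them by their keyways and put each on the press spindle whose two brass keys match, turned so that it slides down over the keys fully home on the shoulder. Leave both wheels released there, and leave everything else on the table where it is.

Things in the scene. Friction and masses are not known exactly. Their poses are not given: they have to be found in the camera images.
- wheel_inline_mid (a point): Handwheel, 0.42 kg, on the rack, hub up: black rim 125 mm across, 14 mm thick; aluminium hub 52 mm across, 50 mm long, 36 mm of it above the rim (grip there). Bore 28 mm; two keyways opposite each other, 12 mm wide, out to 19.5 mm radius, a red paint dab outside each. Point: hub centre, 25 mm above the underside; z along the axis out of the dabbed end, x and -x at the keyways.
- wheel_corner_mid (a point): Handwheel, 0.42 kg, on the rack, hub up: black rim 125 mm across, 14 mm thick; aluminium hub 52 mm across, 50 mm long, 36 mm of it above the rim (grip there). Bore 28 mm; two keyways at a right angle, 12 mm wide, out to 19.5 mm radius, a red paint dab outside each. Point: hub centre, 25 mm above the underside; z along the axis out of the dabbed end, x and y at the keyways.
- spindle_inline_seat (a point): Fixed upright press spindle: steel shoulder 48 mm across; above it a dark shaft 25 mm thick, 60 mm tall, its top 7 mm tapered to 15 mm; two brass keys opposite each other, 9 mm wide, out to 18 mm radius, from the shoulder to 28 mm above it. Point: on the axis on the shoulder's face, 185 mm above the table; z up, x and -x at the keys.
- spindle_corner_seat (a point): Fixed upright press spindle: steel shoulder 48 mm across; above it a dark shaft 25 mm thick, 60 mm tall, its top 7 mm tapered to 15 mm; two brass keys at a right angle, 9 mm wide, out to 18 mm radius, from the shoulder to 28 mm above it. Point: on the axis on the shoulder's face, 185 mm above the table; z up, x and y at the keys.
- press: Green table-top press, fixed: two cheeks 230 mm apart along its y, a spindle on top of each (which is on which side varies), rollers between, a bed 360 mm long along its x with its top 80 mm above the table, a crank on its -y side reaching 240 mm from the middle, up to 100 mm high. Origin on the table under its middle.
- rack: Fixed wooden drying rack: slatted board 350 mm wide (y), 165 mm up the slope (x, rising at 30 degrees away from the robot), z square to it; a lip 10 mm high along the lower edge. Origin on the board's face, middle of the lower edge, 22 mm above the table; upper edge 105 mm up. The two wheels lie flat on it side by side, against the lip.
- bed_block: Carved wooden printing block 62 x 62 x 30 mm on the press bed, origin under its centre. A bystander, to be left where it is.
- brayer: Ink roller: black rubber roller 56 mm in diameter and 112 mm wide, wooden handle, 220 mm long in all, 56 mm high; lies on the table, origin about its middle, x from handle to roller. A bystander, to be left where it is.
- baren: Round brown rubbing pad 120 mm in diameter, 33 mm high with its handle, origin under its centre. A bystander, to be left where it is.
- ink_jar_mid (a point): Black ink jar 68 mm in diameter, 85 mm tall, this point at its centre. A bystander, to be left where it is.
- ink_brush: Flat brush 210 mm long and 42 mm wide, 20 mm high, lying on the table, origin under its middle. A bystander, to be left where it is.

How it is judged:
By the outcome, as a careful person would: the job done as asked, in the order asked, and still so for the second after the job is handed in, with the robot touching nothing.
It also fails if it takes over 64 s, if anything falls off the work surface, if the arm or the gripper's body presses on something with over 40 N, if the wrist force passes 120 N, or if a joint passes its speed limit or range.

ROBOT

A 7-joint arm with a two-finger parallel gripper is mounted at the origin on the work surface. World frame = base frame: x ahead of the robot, y to its left, z up, the work surface at z = 0. Lengths are in m, angles in rad, forces in N, time in s.
With the tool pointing down it reaches from about 0.4 to 0.85 m from the base axis. Payload 4.5 kg.
Tool frame: the origin (TCP) lies on the mounting face of the last link; the fingertips stand 166 mm ahead of it and the grasp point (between the pads) lies 147 mm ahead of it; z points along the fingers, y is the line along which they close (so a half turn about z gives the same grasp; the last joint's range is limited). The gripper opens to 88 mm and grips with 3 to 60 N. Pads are 18 mm wide; open, the fingers measure 123 mm over their backs; the gripper's body (75 mm by 187 mm) begins 45 mm behind the grasp point.
Start: joints at [-1.234, 0.689, -0.195, 1.565, 0.157, 0.902, -0.215], TCP at [0.186, 0.597, 0.405] pointing down, gripper open.
Joint ranges: [-3.01, 3.01], [-0.46, 2.08], [-1.47, 1.51], [0.13, 2.56], [-1, 4.14], [0.04, 2.09], [-2.66, 2.66]. Speed limits (rad/s): [2.57, 2.57, 3.14, 3.14, 3.14, 3.14, 3.14].

INTERFACE

Orientations are given as [roll, pitch, yaw] about the fixed x, y, z axes, in that order (R = Rz(yaw) Ry(pitch) Rx(roll)).
In Python, from workcell import arm gives the robot as it stands.
- The arm moves only by the shell command python3 -m pendant 'ROWS' [FORCE]. ROWS is text: rows parted by semicolons, each of 5 numbers parted by spaces: the shift along the world's x, y, z in mm, then the turn about the world's z in rad, then the closure, from -1 (fully open) to 1 (shut). A call has 1 to 20 rows; each row shifts and turns the commanded pose from where the row before left it; what a row does not reach is not made up. A row lasts 1/10 s, in which the tool goes at most 50 mm and 8.59 degrees, less where a joint would pass 70% of its speed; a pose out of reach is approached as far as the arm can. A call is refused whole if a number of a shift passes 50 or a number of a turn 0.15, either way. A call with a gripper value outside its range is refused whole. The fingers move at their own pace and stop on an object; FORCE is the grip in N (left out, the last holds). Time passes only in rows, so rows that do not move let the fingers close. It gives the time, the measured TCP pose, the force, the opening and the grip force at its end, in the units of the state.
- arm.get_obs(): the state, without advancing time (a new reading comes with each control period).
- arm.read_camera(name): name is "side" or "top" or "wrist"; returns (picture, depth): 480x640x3 uint8, blue, green, red; 480x640 float32, m along the optical axis (not along the pixel's ray), 0 where there is no reading.
- arm.camera_model(name): a dict with "K" (3x3 intrinsics, pixels), "camera_from_world" (4x4, takes a point from world to camera coordinates); the wrist camera has in their place "tool_from_camera" (4x4, takes a point from camera to tool coordinates, whose origin is the TCP and whose axes are the flange's). Camera axes: x right, y down, z forward; pixel columns grow to the right and rows downward; lengths in m; the calibration is good to about 2 mm. A picture is of the moment at which its call begins: read the wrist's pose just before it. camera_model takes no time and is no camera call.
- arm.job_done(): hands the job in; it is judged then, once.
The state is a dict: "time": time; "qpos": joint angles; "qvel": joint speeds; "joint_torque": joint torques, N m; "eef_pos": TCP position; "tool_rot": TCP orientation; "wrist_force": force on the tool from outside, world axes, zero at the start; "wrist_torque": the same for the moment, N m; "finger_gap": opening from 0.0 (shut) to 1.0 (fully open); "grasp_force": force on a finger pad.
Only numpy, scipy, OpenCV 4.12 (cv2) and the standard library are available. Lean on these libraries where they do the work, as an engineer would, in place of code of your own. Each camera call takes 0.05 s, during which the arm holds its last target. There are 200 camera calls.

## Working session

There is one attempt and no reset: what is moved stays moved. The work goes in short steps, Python scripts to look and compute and a shell command to move; the robot and the scene stay as the last step left them, time stands still between calls to the robot, and variables do not carry over. Pictures are saved under pics/ and viewed, at most 10 in all, crops included, and the job is handed in when it is done.

```bash
ls; mkdir -p pics
python3 - <<'E'
from workcell import arm
import cv2,numpy as np
np.set_printoptions(precision=4,suppress=True)
for n in ("top","side"):
    p,d=arm.read_camera(n); cv2.imwrite(f"pics/{n}0.png",p); np.savez(f"pics/{n}0.npz",p=p,d=d)
    m=arm.camera_model(n); print(n,m["K"],m["camera_from_world"])
print(arm.camera_model("wrist")); print(arm.get_obs())
E
```

```text
pics
top [[463.2197   0.     328.4249]
 [  0.     463.2197 237.5742]
 [  0.       0.       1.    ]] [[ 0.0149 -0.9999 -0.0001 -0.0042]
 [-0.9893 -0.0147 -0.1448  0.5251]
 [ 0.1448  0.0023 -0.9895  1.0128]
 [ 0.      0.      0.      1.    ]]
side [[510.6738   0.     317.041 ]
 [  0.     510.6738 236.2055]
 [  0.       0.       1.    ]] [[ 0.6796 -0.7332 -0.0235 -0.335 ]
 [-0.3806 -0.325  -0.8658  0.2828]
 [ 0.6271  0.5973 -0.4999  0.9821]
 [ 0.      0.      0.      1.    ]]
{'K': array([[355.9776,   0.    , 320.993 ],
       [  0.    , 355.9776, 236.7471],
       [  0.    ,   0.    ,   1.    ]]), 'tool_from_camera': array([[-0.0005, -0.9651, -0.262 ,  0.0677],
       [ 1.    , -0.0005, -0.0001,  0.0005],
       [-0.0001, -0.262 ,  0.9651,  0.0198],
       [ 0.    ,  0.    ,  0.    ,  1.    ]])}
{'time': 0.1, 'qpos': array([-1.2342,  0.6899, -0.1945,  1.5662,  0.1573,  0.9025, -0.2151]), 'qvel': array([ 0.0005, -0.0008,  0.0003, -0.003 ,  0.0002, -0.0021, -0.0003]), 'joint_torque': array([ -0.0025, -52.8494,  -1.2712, -15.3837,  -0.0525,   0.002 ,
         0.0001]), 'eef_pos': array([0.1863, 0.5963, 0.404 ]), 'tool_rot': array([-3.14  ,  0.0001,  2.8389]), 'wrist_force': array([-0.6841,  0.1022,  0.3992]), 'wrist_torque': array([ 0.0209, -0.0166,  0.0358]), 'grasp_force': 0.0, 'finger_gap': 1.0000443023883696}
```

View pics/top0.png

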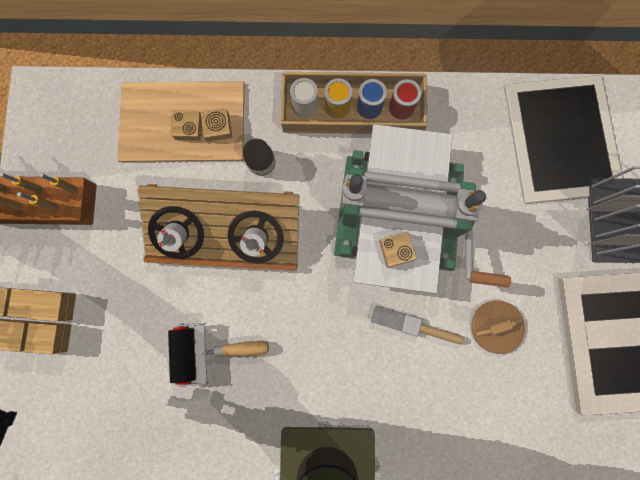

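View pics/side0.png

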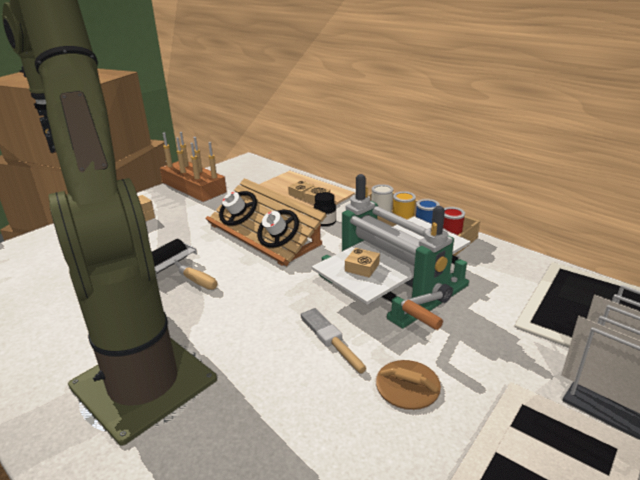

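The top view shows the wheels at about (175,233) and (255,238) on the rack. The spindles are at (355,185) and (470,203), the brayer at (205,353), the jar at (258,155), the brush at (415,323) and the baren at (497,327). Next I take coarse positions from depth.

```bash
cat > h.py <<'E'
import numpy as np,cv2
from workcell import arm
from scipy.spatial.transform import Rotation as R
np.set_printoptions(precision=4,suppress=True)
def cam(n,obs=None):
    m=arm.camera_model(n);K=m["K"]
    if n!="wrist": return K,np.linalg.inv(m["camera_from_world"])
    T=np.eye(4);T[:3,:3]=R.from_euler("xyz",obs["tool_rot"]).as_matrix();T[:3,3]=obs["eef_pos"]
    return K,T@m["tool_from_camera"]
def cloud(d,K,T):
    v,u=np.mgrid[:480,:640]
    c=np.stack([(u-K[0,2])/K[0,0]*d,(v-K[1,2])/K[1,1]*d,d],-1)
    return c@T[:3,:3].T+T[:3,3]
def ray(u,v,K,T,z):
    r=T[:3,:3]@np.linalg.solve(K,[u,v,1.]);return T[:3,3]+r*(z-T[2,3])/r[2]
def snap(name):
    o=arm.get_obs();p,d=arm.read_camera("wrist");K,T=cam("wrist",o)
    cv2.imwrite(f"pics/{name}.png",p);np.savez(f"pics/{name}.npz",p=p,d=d,K=K,T=T)
    return p,d,K,T,cloud(d,K,T)
def red(p):
    h=cv2.cvtColor(p,cv2.COLOR_BGR2HSV)
    return (((h[...,0]<8)|(h[...,0]>172))&(h[...,1]>140)&(h[...,2]>70)).astype(np.uint8)
E
python3 - <<'E'
from h import *
z=np.load("pics/top0.npz");K,T=cam("top");P=cloud(z["d"],K,T)
for u,v in [(174,235),(254,240),(145,185),(299,192),(145,262),(297,268),(355,180),(471,198),(340,250),(455,265),(388,235),(205,353),(181,353),(415,320),(497,327),(258,150),(397,250),(500,280),(300,370),(550,300)]: print((u,v),P[v,u])
E
```

```text
(174, 235) [0.5162 0.3324 0.1029]
(254, 240) [0.5158 0.1709 0.0466]
(145, 185) [0.6503 0.4429 0.0034]
(299, 192) [0.6391 0.0754 0.0017]
(145, 262) [ 0.4668  0.4317 -0.0019]
(297, 268) [ 0.4581  0.076  -0.0018]
(355, 180) [ 0.6035 -0.0445  0.2439]
(471, 198) [ 0.5763 -0.2634  0.2282]
(340, 250) [ 0.4947 -0.0225  0.0581]
(455, 265) [ 0.4703 -0.2922  0.0007]
(388, 235) [ 0.5263 -0.126   0.0816]
(205, 353) [0.2656 0.2701 0.0378]
(181, 353) [0.2669 0.3166 0.0572]
(415, 320) [ 0.3433 -0.1936  0.0216]
(497, 327) [ 0.3309 -0.3737  0.0316]
(258, 150) [0.7137 0.1636 0.0833]
(397, 250) [ 0.4905 -0.1415  0.1079]
(500, 280) [ 0.4313 -0.3601  0.0975]
(300, 370) [ 0.2271  0.0635 -0.0031]
(550, 300) [ 0.3928 -0.5099 -0.0007]
```

```bash
python3 -m pendant '28 -34 10 0.03 -1;28 -34 10 0.03 -1;28 -34 10 0.03 -1;28 -34 10 0.03 -1;28 -34 10 0.03 -1;28 -34 10 0.03 -1;28 -34 10 0.03 -1;28 -34 10 0.03 -1;28 -34 10 0.03 -1;28 -34 10 0.03 -1;0 0 0 0 -1;0 0 0 0 -1;0 0 0 0 -1' 20
python3 - <<'E'
from h import *
snap("w1")
E
```

```text
time: 1.4
eef_pos: [0.4653, 0.2577, 0.5043]
tool_rot: [3.141, -0.002, 3.141]
wrist_force: [-0.4, -0.2, -0.3]
finger_gap: 1.003
grasp_force: 0.0
```

View pics/w1.png

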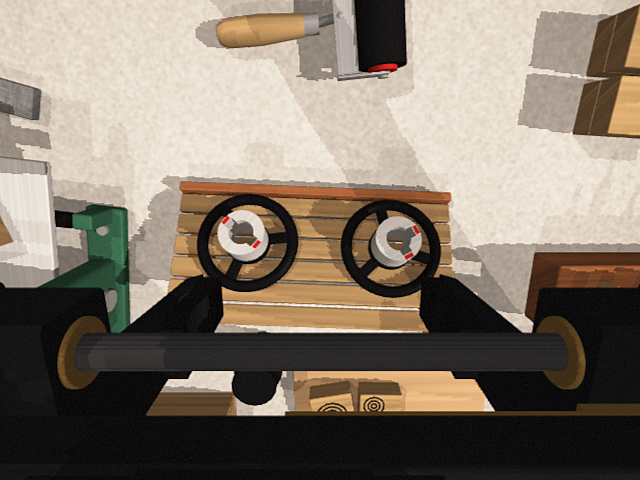

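The wheel at image left, (243,235), which is y≈0.17, has opposite dabs at (225,220) and (258,245), so it is inline. The wheel at (397,243), y≈0.34, has dabs at (417,230) and (408,256), so it is corner. Next I measure both with depth.

Run:
```python
from h import *
z=np.load("pics/w1.npz");p,d,K,T=z["p"],z["d"],z["K"],z["T"];P=cloud(d,K,T)
# rack plane from brown slat pixels
h=cv2.cvtColor(p,cv2.COLOR_BGR2HSV)
roi=np.zeros((480,640),bool);roi[205:300,190:445]=1
m=roi&(h[...,0]>8)&(h[...,0]<25)&(h[...,1]>80)&(d>0)
Q=P[m]
for i in range(6):
    c=Q.mean(0);n=np.linalg.svd(Q-c,full_matrices=0)[2][2];n*=np.sign(n[2]);e=(Q-c)@n;Q=Q[abs(e)<max(.002,2*e.std())] if i<5 else Q
print("rack n",n,"std",e.std(),"tilt",np.degrees(np.arccos(n[2])),"yaw",np.arctan2(-n[1],-n[0]))
off=c@n
# lip orange-red dark edge row
gray=(h[...,1]<60)&(h[...,2]>120)
for nm,(u0,v0) in {"inline":(243,235),"corner":(397,243)}.items():
    w=np.zeros((480,640),bool);w[v0-32:v0+32,u0-32:u0+32]=1
    H=P@n-off
    f=w&(d>0)&(abs(H-.05)<.006); F=P[f]
    print(nm,"face h",np.median(H[f]),f.sum())
    rm=red(p)*w.astype(np.uint8)
    k,l,s,cc=cv2.connectedComponentsWithStats(rm)
    for i in range(1,k):
        if s[i,4]>8:
            r=T[:3,:3]@np.linalg.solve(K,[*cc[i],1.]);t=(off+.05-T[:3,3]@n)/(r@n);print(" dab",cc[i],s[i,4],T[:3,3]+t*r)
    # face disc circle fit in plane coordinates
    ex=np.cross([0,1,0],n);ex/=np.linalg.norm(ex);ey=np.cross(n,ex)
    msk=f.astype(np.uint8);cs,_=cv2.findContours(msk,cv2.RETR_EXTERNAL,cv2.CHAIN_APPROX_NONE)
    cn=max(cs,key=cv2.contourArea)[:,0,:]
    X=[]
    for u,v in cn:
        r=T[:3,:3]@np.linalg.solve(K,[u,v,1.]);t=(off+.05-T[:3,3]@n)/(r@n);q=T[:3,3]+t*r;X.append([q@ex,q@ey])
    (a,b),rad=cv2.minEnclosingCircle(np.float32(X));print(" face centre",a*ex+b*ey+n*(off+.05),"r",rad)
    # rim: dark pixels
    f=(abs(H-.014)<.004)&(d>0)&(h[...,2]<50);uu=np.mgrid[:480,:640]
    f&=(abs(uu[1]-u0)<62)&(abs(uu[0]-v0-5)<62);cs,_=cv2.findContours(f.astype(np.uint8),cv2.RETR_EXTERNAL,cv2.CHAIN_APPROX_NONE);X=[]
    for u,v in np.vstack([c[:,0] for c in cs]):
        r=T[:3,:3]@np.linalg.solve(K,[u,v,1.]);t=(off+.014-T[:3,3]@n)/(r@n);q=T[:3,3]+t*r;X.append([q@ex,q@ey])
    (a,b),rad=cv2.minEnclosingCircle(np.float32(X));c0=a*ex+b*ey+n*(off+.014);print(" rim centre",c0,"r",rad,"at h37:",c0+.023*n)
```

```text
rack n [-0.5008  0.0212  0.8653] std 0.0008002907271138506 tilt 30.082971936365936 yaw -0.04233896350154506
inline face h 0.049967480333673236 1166
 dab [225.2333 219.6   ] 30 [0.4838 0.1503 0.091 ]
 dab [255.9667 243.8   ] 30 [0.5084 0.1862 0.1044]
 face centre [0.4963 0.1686 0.0978] r 0.026917463168501854
 rim centre [0.5148 0.1686 0.0669] r 0.061402563005685806 at h37: [0.5033 0.1691 0.0868]
corner face h 0.04996239950751774 1160
 dab [415.7857 229.3929] 28 [0.4951 0.3662 0.0922]
 dab [408.6207 255.4138] 29 [0.5211 0.356  0.1076]
 face centre [0.5041 0.3444 0.098 ] r 0.027040118351578712
 rim centre [0.5223 0.3433 0.067 ] r 0.061218734830617905 at h37: [0.5108 0.3438 0.0869]
```

```bash
python3 -m pendant '10 -41 3 0 -1;10 -41 3 0 -1;10 -41 3 0 -1;10 -41 3 0 -1;10 -41 3 0 -1;10 -41 3 0 -1;10 -41 3 0 -1;10 -41 3 0 -1;10 -41 3 0 -1;10 -41 3 0 -1;0 0 0 0 -1;0 0 0 0 -1;0 0 0 0 -1'
python3 - <<'E'
from h import *
snap("w2")
E
```

```text
time: 2.75
eef_pos: [0.5665, -0.1508, 0.5345]
tool_rot: [3.14, -0.001, -3.14]
wrist_force: [0.4, 0.1, 0.0]
finger_gap: 0.999
grasp_force: 0.0
```

View pics/w2.png

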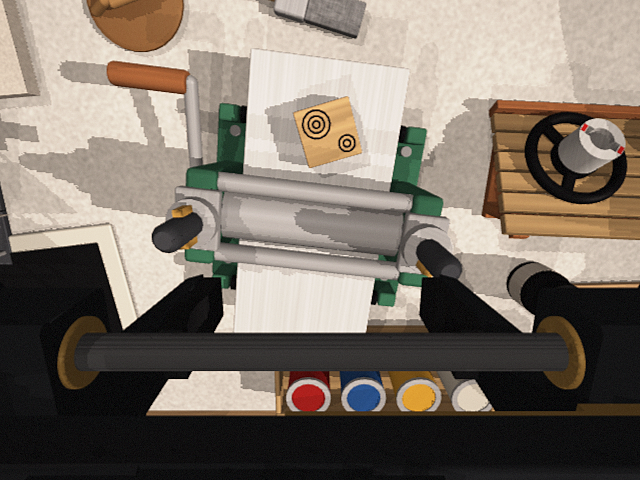

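The spindles are at (168,238)→(200,215) and (445,262)→(425,245), with brass visible at (182,211) and (422,263). The shafts hide the other keys, so I look straight down on each one.

Run:
```python
from h import *
z=np.load("pics/w2.npz");p,d,K,T=z["p"],z["d"],z["K"],z["T"];P=cloud(d,K,T)
for u in ((100,300),(380,480)):
    for lo,hi in ((.241,.252),(.18,.19)):
        w=np.zeros((480,640),bool);w[:,u[0]:u[1]]=1
        m=w&(P[...,2]>lo)&(P[...,2]<hi)&(d>0)&(abs(P[...,0]-.58)<.08);print(P[m].mean(0) if m.any() else None,m.sum(), np.argwhere(m).mean(0))
```

```text
[ 0.5739 -0.2729  0.2443] 505 [238.7129 164.402 ]
[ 0.5702 -0.266   0.1853] 957 [218.2602 197.6228]
[ 0.5984 -0.0468  0.2442] 366 [268.1339 448.2814]
[ 0.5945 -0.0514  0.1852] 995 [243.0191 422.794 ]
```

```bash
python3 -m pendant '19 -30 -21 0 -1;19 -30 -21 0 -1;19 -30 -21 0 -1;19 -30 -21 0 -1;0 0 0 0 -1;0 0 0 0 -1;0 0 0 0 -1'
python3 -c "
from h import *
snap('s1')"
python3 -m pendant '4 38 0 0 -1;4 38 0 0 -1;4 38 0 0 -1;4 38 0 0 -1;4 37 0 0 -1;4 37 0 0 -1;0 0 0 0 -1;0 0 0 0 -1;0 0 0 0 -1'
python3 -c "
from h import *
snap('s2')
a,b=[cv2.imread(f'pics/{n}.png')[60:260,220:420] for n in ('s1','s2')]
cv2.imwrite('pics/s12.png',cv2.resize(np.hstack([a,b]),None,fx=2,fy=2))"
```

```text
time: 3.5
eef_pos: [0.6428, -0.2709, 0.4519]
tool_rot: [3.14, 0.002, -3.141]
wrist_force: [0.3, -0.1, 0.4]
finger_gap: 0.998
grasp_force: 0.0
time: 4.45
eef_pos: [0.666, -0.0483, 0.4516]
tool_rot: [-3.14, 0.001, 3.138]
wrist_force: [-0.5, -0.3, 0.3]
finger_gap: 0.999
grasp_force: 0.0
```

View pics/s12.png

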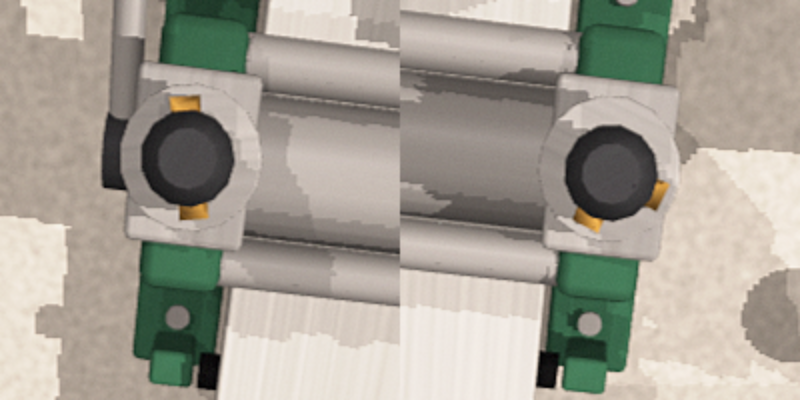

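Left panel (y≈-0.27): keys are opposite, at crop (185,103) and (193,211), so inline. Right panel (y≈-0.05): keys are at a right angle, at (587,220) and (658,195), so corner.

Run:
```python
from h import *
for nm in ("s1","s2"):
    z=np.load(f"pics/{nm}.npz");p,d,K,T=z["p"],z["d"],z["K"],z["T"];P=cloud(d,K,T)
    w=np.zeros((480,640),bool);w[60:260,220:420]=1;w&=d>0
    for lo,hi,zz in ((.2425,.26,.245),(.182,.188,.185)):
        m=w&(P[...,2]>lo)&(P[...,2]<hi);cs,_=cv2.findContours(m.astype(np.uint8),cv2.RETR_EXTERNAL,cv2.CHAIN_APPROX_NONE)
        cn=max(cs,key=cv2.contourArea)[:,0,:];X=np.array([ray(u,v,K,T,zz)[:2] for u,v in cn])
        c,r=cv2.minEnclosingCircle(np.float32(X));e=cv2.fitEllipse(np.float32(X)*1000);print(nm,zz,np.median(P[m][:,2]),"mec",c,r,"ell",np.array(e[0])/1000,e[1],P[m].mean(0))
        if zz==.245: C=np.array(e[0])/1000
    h=cv2.cvtColor(p,cv2.COLOR_BGR2HSV)
    b=w&(h[...,0]>10)&(h[...,0]<30)&(h[...,1]>130)&(abs(P[...,2]-.213)<.005)
    k,l,s,cc=cv2.connectedComponentsWithStats(b.astype(np.uint8))
    for i in range(1,k):
        if s[i,4]>15:
            q=ray(*cc[i],K,T,.213)[:2];print(" key",s[i,4],q,"rel",q-C,"r",np.linalg.norm(q-C),"ang",np.degrees(np.arctan2(*(q-C)[::-1])))
```

```text
s1 0.245 0.2449245725767718 mec (0.5751829147338867, -0.2740749418735504) 0.010000763460993767 ell [ 0.5748 -0.2741] (17.852806091308594, 18.14882469177246) [ 0.5748 -0.2741  0.2448]
s1 0.185 0.18516851646483837 mec (0.5750452280044556, -0.27417561411857605) 0.02387133054435253 ell [ 0.5749 -0.2742] (46.643714904785156, 46.71282196044922) [ 0.5744 -0.2733  0.1852]
 key 98 [ 0.5593 -0.275 ] rel [-0.0155 -0.0009] r 0.015528554362174336 ang -176.7398148058233
 key 92 [ 0.5904 -0.2727] rel [0.0156 0.0014] r 0.01563267010677834 ang 5.302134619268297
s2 0.245 0.24491935343735077 mec (0.6018366813659668, -0.04553970322012901) 0.009811179712414742 ell [ 0.6018 -0.0457] (17.916454315185547, 18.050235748291016) [ 0.6017 -0.0457  0.2447]
s2 0.185 0.18519603986585628 mec (0.6019357442855835, -0.04589470848441124) 0.023869501426815987 ell [ 0.6018 -0.0459] (46.60163116455078, 46.76337814331055) [ 0.5993 -0.0467  0.1852]
 key 82 [ 0.6085 -0.0315] rel [0.0068 0.0143] r 0.01579105096846145 ang 64.68461801902568
 key 78 [ 0.616  -0.0524] rel [ 0.0142 -0.0066] r 0.015668800872937174 ang -25.07315190150632
```

Run:
```python
from h import *
z=np.load("pics/top0.npz");K,T=cam("top");d=z["d"];P=cloud(d,K,T)
# height map 5mm grid
g=np.ones((200,300),np.uint8) # x 0..1, y -.75...75
def ij(x,y): return (np.asarray(x)/.005).astype(int),((np.asarray(y)+.75)/.005).astype(int)
Q=P[d>0];lowm=Q[(abs(Q[:,2])<.008)];hi=Q[Q[:,2]>=.008]
occ=np.zeros((200,300),np.uint8);free=occ.copy()
for S,A in((lowm,free),(hi,occ)):
    i,j=ij(S[:,0],S[:,1]);k=(i>=0)&(i<200)&(j>=0)&(j<300);A[i[k],j[k]]=1
free=cv2.morphologyEx(free,cv2.MORPH_CLOSE,np.ones((3,3)))*(1-occ)
D=cv2.distanceTransform(free,cv2.DIST_L2,5)*.005
for i in range(76,170,4):
    for j in range(0,300,4):
        x,y=i*.005,j*.005-.75
        if .385<np.hypot(x,y)<.8 and D[i,j]>.066: print(round(x,3),round(y,3),round(float(D[i,j]),3))
print(arm.get_obs()["qpos"])
```

```text
0.38 0.07 0.071
0.38 0.09 0.07
0.38 0.11 0.07
0.38 0.13 0.07
0.38 0.15 0.07
0.38 0.17 0.071
0.38 0.19 0.075
0.38 0.21 0.075
0.38 0.23 0.067
0.38 0.39 0.076
0.38 0.41 0.08
0.38 0.43 0.084
0.38 0.45 0.088
0.38 0.47 0.098
0.38 0.49 0.09
0.38 0.51 0.07
0.4 0.01 0.069
0.4 0.03 0.067
0.4 0.45 0.071
0.4 0.47 0.082
0.4 0.49 0.092
0.4 0.51 0.072
0.42 0.47 0.067
0.42 0.49 0.082
0.42 0.51 0.076
0.44 0.49 0.071
0.44 0.51 0.086
0.44 0.53 0.07
0.46 0.49 0.067
0.46 0.51 0.087
0.46 0.53 0.086
0.46 0.55 0.076
0.46 0.57 0.072
0.46 0.59 0.07
0.46 0.61 0.068
0.46 0.65 0.067
0.48 0.51 0.083
0.48 0.53 0.075
0.48 0.55 0.071
0.48 0.57 0.07
0.48 0.59 0.07
0.48 0.61 0.07
0.48 0.63 0.07
0.5 -0.49 0.072
0.5 -0.47 0.078
0.5 0.51 0.067
0.52 -0.51 0.08
0.52 -0.49 0.088
0.52 -0.47 0.094
0.52 -0.45 0.084
0.52 -0.43 0.079
0.52 -0.41 0.075
0.54 -0.51 0.081
0.54 -0.49 0.081
0.54 -0.47 0.08
0.54 -0.45 0.083
0.54 -0.43 0.087
0.54 -0.41 0.075
0.56 -0.43 0.069
[ 0.1197  0.7078 -0.2289  1.3628  0.1688  1.0892  1.4319]
```

```bash
python3 -m pendant '-15 39 0 -0.004 -1;-15 39 0 -0.004 -1;-15 39 0 -0.004 -1;-16 39 -5 -0.004 -1;-16 39 -5 -0.004 -1;-15 39 -10 -0.004 -1;-15 39 -20 -0.004 -1;-16 39 -30 -0.004 -1;-16 40 -30 -0.004 -1;-15 40 -30 -0.004 -1;0 0 0 0 -1;0 0 0 0 -1;0 0 0 0 -1' 20
```

```text
time: 5.8
eef_pos: [0.5158, 0.3377, 0.3251]
tool_rot: [-3.141, 0.002, 3.096]
wrist_force: [0.5, -1.1, -0.5]
finger_gap: 0.998
grasp_force: 0.0
```

```bash
python3 -m pendant '-1 1 -15 0 -1;-1 1 -20 0 -1;-1 2 -20 0 -1;-1 1 -20 0 -1;-1 1 -15 0 -1;0 0 0 0 -1;0 0 0 0 -1;0 0 0 0 -1'
```

```text
time: 6.6
eef_pos: [0.51, 0.3456, 0.2356]
tool_rot: [3.14, 0.002, 3.098]
wrist_force: [0.4, 0.7, 0.1]
finger_gap: 1.004
grasp_force: 0.0
```

```bash
python3 -m pendant '0 -1 -1 0 0.4;0 0 0 0 0.8;0 0 0 0 1;0 0 0 0 1;0 0 0 0 1;0 0 0 0 1;0 0 0 0 1;0 0 0 0 1' 25; python3 -m pendant '-3 0 5 0 1;-3 0 10 0 1;-5 0 15 0 1;-5 0 25 0 1;-5 0 30 0 1;0 0 0 0 1;0 0 0 0 1;0 0 0 0 1'
python3 -c "
from h import *
snap('g1')
p,d=arm.read_camera('side');cv2.imwrite('pics/g1s.png',p)
a=cv2.imread('pics/g1.png')[220:420,180:460];b=p[130:270,160:356]
cv2.imwrite('pics/g1b.png',np.vstack([cv2.resize(a,(420,300)),cv2.resize(b,(420,300))]))"
```

```text
time: 7.4
eef_pos: [0.5093, 0.3447, 0.2335]
tool_rot: [3.141, 0.0, 3.099]
wrist_force: [-0.5, -0.8, 1.2]
finger_gap: 0.576
grasp_force: 25.0
time: 8.2
eef_pos: [0.4879, 0.3442, 0.3176]
tool_rot: [-3.14, -0.001, 3.099]
wrist_force: [0.9, 0.6, -4.4]
finger_gap: 0.576
grasp_force: 25.0
```

View pics/g1b.png

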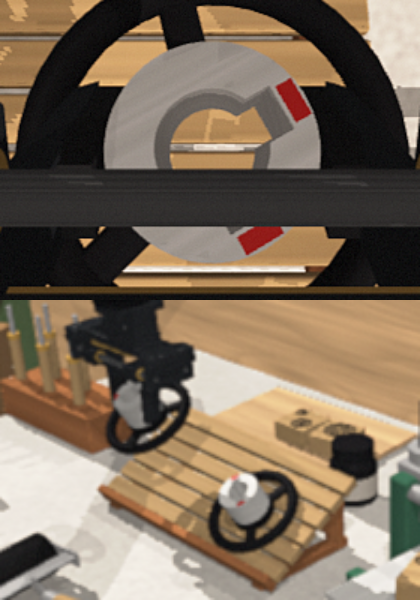

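The wrist crop shows both dabs of the gripped corner wheel. The side crop shows it is still held at the rack's tilt. I'll flatten it on the free table spot near (0.385, 0.48).

```bash
python3 -m pendant '-13 17 0 0 1;-13 17 0 0 1;-13 17 0 0 1;-13 17 0 0 1;-13 17 -15 0 1;-13 17 -25 0 1;-13 17 -25 0 1;-12 17 -25 0 1;0 0 -10 0 1;0 0 0 0 1' 12; python3 -m pendant '0 0 -6 0 1;0 0 -5 0 1;0 0 -5 0 1;0 0 -5 0 1;0 0 0 0 1;0 0 -5 0 1;0 0 -4 0 1;0 0 0 0 1;0 0 0 0 1'
```

```text
time: 9.3
eef_pos: [0.3844, 0.48, 0.2159]
tool_rot: [-3.137, -0.003, 3.1]
wrist_force: [-0.1, -0.7, -4.3]
finger_gap: 0.582
grasp_force: 12.0
time: 10.2
eef_pos: [0.3842, 0.4806, 0.1878]
tool_rot: [-3.14, -0.002, 3.1]
wrist_force: [0.4, 0.1, -3.3]
finger_gap: 0.581
grasp_force: 12.0
```

```bash
cat > tilt.py <<'E'
from h import *
import sys
def wheel(name,zlo=None):
    "fit the hub face plane and dab angles from a wrist view"
    p,d,K,T,P=snap(name);h=cv2.cvtColor(p,cv2.COLOR_BGR2HSV)
    w=np.zeros((480,640),bool);w[150:460,150:500]=1
    rm=red(p)*w.astype(np.uint8)
    m=cv2.dilate(rm,np.ones((25,25),np.uint8)).astype(bool)&(d>0)&(d<.3)&(h[...,2]>90)&((h[...,1]<60)|(rm>0))
    Q=P[m]
    Q=Q[abs(Q[:,2]-np.median(Q[:,2]))<.02]
    for i in range(8):
        c=Q.mean(0);n=np.linalg.svd(Q-c,full_matrices=0)[2][2];n*=np.sign(n[2]);e=(Q-c)@n
        k=abs(e)<max(.001,2*e.std());Q=Q[k]
    print("n",n,"tilt",np.degrees(np.arccos(n[2])),"c",c,len(Q))
    k,l,s,cc=cv2.connectedComponentsWithStats(rm);D=[]
    for i in range(1,k):
        if s[i,4]>15:
            r=T[:3,:3]@np.linalg.solve(K,[*cc[i],1.]);q=T[:3,3]+r*((c-T[:3,3])@n)/(r@n);D.append(q);print("dab",cc[i],s[i,4],q)
    return p,d,K,T,P,n,c,D
if __name__=="__main__": wheel(sys.argv[1]); print(arm.get_obs()["qpos"])
E
python3 tilt.py g2
```

```text
n [0.3121 0.9499 0.0143] tilt 89.18316466212028 c [0.393  0.4942 0.0535] 2233
dab [376.559  316.2453] 322 [0.3742 0.5003 0.0599]
dab [351.3721 396.186 ] 301 [0.4024 0.491  0.0636]
[-0.9215  0.98   -0.0891  1.7214  0.1681  0.4497  0.4057]
```

Run:
```python
from h import *
z=np.load("pics/g2.npz");p,d,K,T=z["p"],z["d"],z["K"],z["T"];P=cloud(d,K,T)
for u,v in [(377,316),(351,396),(300,300),(280,320),(325,285),(262,305),(270,400),(320,405)]: print((u,v),d[v,u],P[v,u],p[v,u])
```

```text
(377, 316) 0.12613958 [0.3774 0.5014 0.0536] [ 30  34 195]
(351, 396) 0.13021933 [0.4072 0.4912 0.0576] [ 25  30 160]
(300, 300) 0.12442475 [0.3701 0.4745 0.0538] [189 197 209]
(280, 320) 0.12627389 [0.3774 0.4669 0.0539] [149 157 168]
(325, 285) 0.12414233 [0.3653 0.4834 0.0527] [168 178 188]
(262, 305) 0.12535338 [0.3716 0.4609 0.0534] [153 162 172]
(270, 400) 0.17178354 [0.4363 0.4543 0.0228] [24 24 27]
(320, 405) 0.13088804 [0.4104 0.4797 0.0579] [147 157 168]
```

View pics/g2.png

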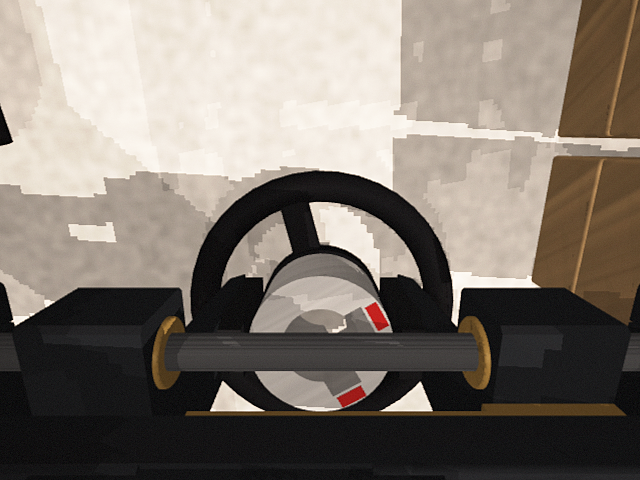

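Hub face heights are 0.053 near and 0.058 far, so about 6° of tilt is left. I press a bit lower.

```bash
python3 -m pendant '0 0 -3 0 1;0 0 -2 0 1;0 0 0 0 1;0 0 0 0 1'
cat > face.py <<'E'
from h import *
import sys
def face(name):
    p,d,K,T,P=snap(name);h=cv2.cvtColor(p,cv2.COLOR_BGR2HSV);o=arm.get_obs()["eef_pos"]
    m=(d>0)&(d<.16)&(h[...,2]>90)&(h[...,1]<60)&(np.hypot(P[...,0]-o[0],P[...,1]-o[1])<.03)
    rm=red(p)*(np.hypot(P[...,0]-o[0],P[...,1]-o[1])<.035).astype(np.uint8)
    m|=rm>0;Q=P[m];z=Q[:,2]
    rng=np.random.default_rng(0);best=0
    for _ in range(300):
        A=np.c_[Q[:,:2],np.ones(len(Q))];i=rng.choice(len(Q),3)
        try: s=np.linalg.solve(A[i],z[i])
        except Exception: continue
        k=abs(A@s-z)<.0008
        if k.sum()>best and np.hypot(*s[:2])<.7: best,kk=k.sum(),k
    s=np.linalg.lstsq(A[kk],z[kk],rcond=None)[0];n=np.r_[-s[:2],1];n/=np.linalg.norm(n);c=Q[kk].mean(0)
    print("slope deg x,y",np.degrees(np.arctan(s[:2])),"z at tcp",s@[o[0],o[1],1],best,len(Q))
    k,l,st,cc=cv2.connectedComponentsWithStats(rm);D=[]
    for i in range(1,k):
        if st[i,4]>15:
            r=T[:3,:3]@np.linalg.solve(K,[*cc[i],1.]);q=T[:3,3]+r*((c-T[:3,3])@n)/(r@n);D.append(q)
            print(" dab",cc[i],st[i,4],q)
    # circle through face outer edge inliers
    M=np.zeros(d.shape,np.uint8);M[m]=kk.astype(np.uint8)
    X=Q[kk][:,:2];hull=cv2.convexHull(np.float32(X)*1000)[:,0]
    B=np.c_[2*hull,np.ones(len(hull))];f=np.linalg.lstsq(B,(hull**2).sum(1),rcond=None)[0]
    print(" circle",f[:2]/1000,"r",np.sqrt(f[2]+f[0]**2+f[1]**2),"tcp",o)
    for q in D: v=q[:2]-f[:2]/1000;w=q[:2]-o[:2];print(" ang (circle)",np.degrees(np.arctan2(v[1],v[0])),np.hypot(*v),"ang(tcp)",np.degrees(np.arctan2(w[1],w[0])))
    if len(D)==2: v=D[1]-D[0];print(" dab-dab dir",np.degrees(np.arctan2(v[1],v[0])),np.hypot(*v[:2]),"mid",(D[0]+D[1])/2)
if __name__=="__main__": face(sys.argv[1]); print(arm.get_obs()["qpos"])
E
python3 face.py g3
```

```text
time: 10.65
eef_pos: [0.3854, 0.4806, 0.1835]
tool_rot: [3.142, 0.0, 3.099]
wrist_force: [1.5, 0.1, -2.4]
finger_gap: 0.587
grasp_force: 12.0
slope deg x,y [0.598  0.2731] z at tcp 0.050709621924672516 5699 11146
 dab [376.6632 321.9828] 291 [0.3805 0.5012 0.0508]
 dab [350.7799 398.097 ] 268 [0.4115 0.4914 0.051 ]
 circle [0.3905 0.4809] r 25.790197396136314 tcp [0.3854 0.4807 0.1835]
 ang (circle) 116.26895394663192 0.022561994606281218 ang(tcp) 103.35495974984015
 ang (circle) 26.43018121651931 0.023468403384729147 ang(tcp) 22.3019016676874
 dab-dab dir -17.519158830072666 0.03250891610368151 mid [0.396  0.4963 0.0509]
[-0.9218  0.9874 -0.0863  1.7203  0.1696  0.441   0.4049]
```

The wheel is level (0.6°), with the hub 5 mm ahead of the pad centre. I regrasp it centred, lift and check.

```bash
python3 -m pendant '0 0 0 0 -0.5;0 0 0 0 -0.6;0 0 0 0 -0.6;3 0 1 0 -0.6;2 0 1 0 -0.6;0 0 0 0 -0.6;0 0 0 0 0.5;0 0 0 0 1;0 0 0 0 1;0 0 0 0 1;0 0 0 0 1' 25; python3 -m pendant '0 0 20 0 1;0 0 40 0 1;0 0 40 0 1;0 0 40 0 1;0 0 0 0 1;0 0 0 0 1;0 0 0 0 1'; python3 face.py g4
```

```text
time: 11.8
eef_pos: [0.3902, 0.4806, 0.1854]
tool_rot: [-3.141, -0.0, 3.099]
wrist_force: [-0.1, -0.6, 0.5]
finger_gap: 0.583
grasp_force: 25.0
time: 12.5
eef_pos: [0.3896, 0.4798, 0.3233]
tool_rot: [-3.138, -0.002, 3.099]
wrist_force: [0.1, -0.5, -4.7]
finger_gap: 0.584
grasp_force: 25.0
slope deg x,y [0.0219 0.1974] z at tcp 0.18821999514557664 5547 10471
 dab [376.6537 307.9191] 309 [0.38   0.5001 0.1883]
 dab [350.9323 383.1541] 266 [0.4107 0.4904 0.1883]
 circle [0.3904 0.4798] r 26.092724731206417 tcp [0.3897 0.4798 0.3231]
 ang (circle) 116.8724431094976 0.022830447913639668 ang(tcp) 115.37787156918479
 ang (circle) 27.46568622244813 0.022974658532263735 ang(tcp) 26.588737844090765
 dab-dab dir -17.648671166721673 0.03222115200564379 mid [0.3954 0.4953 0.1883]
[-0.8926  0.7801 -0.1269  1.6616  0.1362  0.7133  0.4414]
```

```bash
python3 -m pendant '0 0 46 0 1;0 0 46 0 1;15 -37 45 -0.065 1;15 -37 0 -0.065 1;15 -37 0 -0.065 1;15 -37 0 -0.065 1;15 -37 0 -0.065 1;15 -37 0 -0.065 1;15 -38 0 -0.065 1;15 -38 0 -0.065 1;15 -38 0 -0.065 1;15 -38 0 -0.065 1;15 -38 0 -0.065 1;15 -38 0 -0.066 1;15 -38 0 -0.066 1;15 -38 0 -0.07 1;0 0 0 0 1;0 0 0 0 1;0 0 0 0 1'; python3 face.py g5
```

```text
time: 14.45
eef_pos: [0.5974, -0.0376, 0.4534]
tool_rot: [-3.14, -0.003, 2.184]
wrist_force: [0.1, 0.9, -4.5]
finger_gap: 0.578
grasp_force: 25.0
slope deg x,y [0.1729 0.2332] z at tcp 0.318176967505731 5578 11875
 dab [376.7346 307.9126] 309 [ 0.6071 -0.0176  0.3183]
 dab [350.9557 383.2583] 271 [ 0.6181 -0.048   0.3182]
 circle [ 0.5972 -0.0382] r 26.098859400785646 tcp [ 0.5974 -0.0373  0.4538]
 ang (circle) 64.35404730283773 0.02283920338975602 ang(tcp) 63.97094729725985
 ang (circle) -25.10186651298207 0.023076684665009006 ang(tcp) -27.23677740672672
 dab-dab dir -70.07474567252113 0.03231335396068328 mid [ 0.6126 -0.0328  0.3182]
[-0.0689  0.5978  0.095   1.5956 -0.0671  0.9537  0.6625]
```

```bash
python3 -m pendant '4 -8 0 0 1;0 0 0 0 1;0 0 0 0 1;0 0 -10 0 1;0 0 -10 0 1;0 0 -10 0 1;0 0 -10 0 1;0 0 0 0 1;0 0 0 0 1'; python3 face.py g6
```

```text
time: 15.4
eef_pos: [0.6015, -0.0467, 0.4142]
tool_rot: [-3.14, -0.002, 2.182]
wrist_force: [-0.5, 2.1, -5.6]
finger_gap: 0.58
grasp_force: 25.0
slope deg x,y [0.428 0.249] z at tcp 0.27911748426957245 5388 11934
 dab [376.7723 308.1221] 303 [ 0.6114 -0.0268  0.2793]
 dab [350.8959 383.2193] 269 [ 0.6222 -0.0571  0.2792]
 circle [ 0.6014 -0.0473] r 26.07492543246668 tcp [ 0.6015 -0.0467  0.4146]
 ang (circle) 64.1627245573253 0.022846528265956723 ang(tcp) 63.72964123159481
 ang (circle) -25.069724437609313 0.022970408732825735 ang(tcp) -26.6957136182482
 dab-dab dir -70.29649387241977 0.032179859565898666 mid [ 0.6168 -0.0419  0.2793]
[-0.0496  0.6471  0.0891  1.6311 -0.0713  0.8679  0.6791]
```

```bash
python3 -m pendant '0 1 0 0 1;0 0 -5 0 1;0 0 -5 0 1;0 0 -4 0 1;0 0 -4 0 1;0 0 -4 0 1;0 0 0 0 1;0 0 0 0 1'
```

```text
time: 16.25
eef_pos: [0.6017, -0.0462, 0.3926]
tool_rot: [-3.141, -0.0, 2.182]
wrist_force: [-0.6, 0.8, -3.6]
finger_gap: 0.581
grasp_force: 25.0
```

The underside is at about 0.207, below the key tops, with no push back: the keys are engaged. I go the rest of the way down.

```bash
python3 -m pendant '0 0 -5 0 1;0 0 -5 0 1;0 0 -5 0 1;0 0 -4 0 1;0 0 -2 0 1;0 0 0 0 1;0 0 -1 0 1;0 0 0 0 1' 15; python3 face.py g7
```

```text
time: 17.05
eef_pos: [0.6018, -0.0461, 0.3709]
tool_rot: [3.141, 0.0, 2.182]
wrist_force: [0.3, 0.4, -4.1]
finger_gap: 0.583
grasp_force: 15.0
slope deg x,y [0.4979 0.2408] z at tcp 0.23567918999037352 5409 11552
 dab [376.6948 307.9091] 308 [ 0.6119 -0.0263  0.2359]
 dab [350.9668 383.1697] 271 [ 0.6229 -0.0566  0.2358]
 circle [ 0.602  -0.0469] r 26.14489354159694 tcp [ 0.6018 -0.0461  0.371 ]
 ang (circle) 64.29552287232364 0.022901840645090703 ang(tcp) 62.889969025410025
 ang (circle) -24.98423142796301 0.023038066564554368 ang(tcp) -26.5706803550244
 dab-dab dir -70.17230594330094 0.03227974985712971 mid [ 0.6174 -0.0415  0.2358]
[-0.0461  0.7     0.0813  1.6774 -0.0755  0.7669  0.6815]
```

```bash
python3 -m pendant '0 0 -1 0 1;0 0 0 0 1;0 0 0 0 -0.6;0 0 0 0 -1;0 0 0 0 -1;0 0 0 0 -1;0 0 15 0 -1;0 0 35 0 -1;0 0 40 0 -1;0 0 0 0 -1;0 0 0 0 -1'
python3 - <<'E'
from h import *
p,d,K,T,P=snap("r1")
for lo,hi,rr in((.225,.243,.026),(.19,.205,.07)):
    m=(d>0)&(P[...,2]>lo)&(P[...,2]<hi)&(np.hypot(P[...,0]-.6018,P[...,1]+.0458)<rr);Q=P[m];A=np.c_[Q[:,:2]-[.6018,-.0458],np.ones(len(Q))]
    s=np.linalg.lstsq(A,Q[:,2],rcond=None)[0];print(len(Q),s,np.median(Q[:,2]))
E
```

```text
time: 18.2
eef_pos: [0.6018, -0.0461, 0.4606]
tool_rot: [3.14, 0.001, 2.182]
wrist_force: [-0.5, -0.2, -0.7]
finger_gap: 1.0
grasp_force: 0.0
4549 [-0.0055 -0.003   0.2353] 0.23529124313612831
10858 [-0.0002  0.0008  0.1974] 0.19781215936857713
```

```bash
python3 -m pendant '0 0 15 0.05 -1;-12 26 0 0.1 -1;-12 26 0 0.1 -1;-12 26 -5 0.11 -1;-12 27 -25 0.11 -1;-12 27 -40 0.11 -1;-12 27 -40 0.11 -1;-13 27 -40 0.11 -1;-13 27 0 0.117 -1;0 0 0 0 -1;0 0 0 0 -1;0 0 0 0 -1'
```

```text
time: 19.45
eef_pos: [0.5041, 0.1657, 0.3246]
tool_rot: [-3.141, -0.0, 3.096]
wrist_force: [0.6, 0.4, 0.0]
finger_gap: 1.001
grasp_force: 0.0
```

```bash
python3 -m pendant '-1 1 -20 0 -1;0 1 -20 0 -1;0 1 -20 0 -1;0 0 -20 0 -1;0 0 -11 0 -1;0 0 0 0 -1;0 0 0 0 -1;0 0 0 0 -1;0 0 0 0 0.4;0 0 0 0 0.8;0 0 0 0 1;0 0 0 0 1;0 0 0 0 1;0 0 0 0 1;0 0 0 0 1' 25
```

```text
time: 20.95
eef_pos: [0.5024, 0.1695, 0.2337]
tool_rot: [-3.141, -0.001, 3.098]
wrist_force: [-1.1, -1.2, 0.3]
finger_gap: 0.577
grasp_force: 25.0
```

```bash
python3 -m pendant '-3 0 5 0 1;-3 0 10 0 1;-5 0 15 0 1;-5 0 25 0 1;-10 20 30 0 1;-13 30 0 0 1;-13 35 0 0 1;-13 35 0 0 1;-13 38 0 0 1;-13 38 0 0 1;-13 38 -15 0 1;-13 38 -25 0 1;0 38 -30 0 1;0 0 -32 0 1;0 0 0 0 1;0 0 0 0 1'
```

```text
time: 22.55
eef_pos: [0.3856, 0.4791, 0.2169]
tool_rot: [-3.139, -0.001, 3.099]
wrist_force: [0.8, 0.1, -3.7]
finger_gap: 0.583
grasp_force: 25.0
```

```bash
python3 -m pendant '0 0 -6 0 1;0 0 -5 0 1;0 0 -5 0 1;0 0 -5 0 1;0 0 0 0 1;0 0 -5 0 1;0 0 -4 0 1;0 0 -2 0 1;0 0 0 0 1;0 0 0 0 1' 12
```

```text
time: 23.55
eef_pos: [0.3851, 0.4798, 0.1844]
tool_rot: [-3.141, -0.001, 3.099]
wrist_force: [-0.4, -0.4, -3.9]
finger_gap: 0.581
grasp_force: 12.0
```

```bash
python3 -m pendant '0 0 -1 0 1;0 0 0 0 1'; python3 face.py g8
```

```text
time: 23.75
eef_pos: [0.3852, 0.4798, 0.184]
tool_rot: [-3.141, -0.001, 3.099]
wrist_force: [-1.3, -1.6, -0.7]
finger_gap: 0.584
grasp_force: 12.0
slope deg x,y [ 0.0684 -0.4891] z at tcp 0.05038058286988784 5840 10909
 dab [267.2884 315.442 ] 319 [0.3763 0.4618 0.0505]
 dab [371.1627 379.4444] 252 [0.4042 0.4982 0.0502]
 circle [0.3895 0.4799] r 25.932809818196706 tcp [0.3852 0.4797 0.1839]
 ang (circle) -126.1754337745786 0.022428032390599387 ang(tcp) -116.44912019265786
 ang (circle) 51.222893336904 0.02348048089987263 ang(tcp) 44.174636050520625
 dab-dab dir 52.49390310113089 0.04589668787602267 mid [0.3903 0.48   0.0504]
[-0.9505  0.9863 -0.0335  1.7238  0.0653  0.4337  0.5001]
```

Level. I regrasp 5 mm ahead and lift.

```bash
python3 -m pendant '0 0 0 0 -0.5;0 0 0 0 -0.6;0 0 0 0 -0.6;3 0 1 0 -0.6;2 0 1 0 -0.6;0 0 0 0 -0.6;0 0 0 0 0.5;0 0 0 0 1;0 0 0 0 1;0 0 0 0 1;0 0 0 0 1' 25; python3 -m pendant '0 0 20 0 1;0 0 40 0 1;0 0 40 0 1;0 0 40 0 1;0 0 0 0 1;0 0 0 0 1;0 0 0 0 1'; python3 face.py g9
```

```text
time: 24.9
eef_pos: [0.3906, 0.4798, 0.1858]
tool_rot: [-3.141, -0.0, 3.099]
wrist_force: [-0.2, -0.6, 0.4]
finger_gap: 0.581
grasp_force: 25.0
time: 25.6
eef_pos: [0.39, 0.4791, 0.3237]
tool_rot: [-3.138, -0.003, 3.099]
wrist_force: [-0.1, 0.0, -4.6]
finger_gap: 0.578
grasp_force: 25.0
slope deg x,y [-0.0941 -0.5565] z at tcp 0.1882292530498187 5546 10431
 dab [267.4815 298.7623] 324 [0.3754 0.461  0.1884]
 dab [367. 372.] 24 [0.4069 0.4959 0.188 ]
 circle [0.3889 0.4791] r 26.02838988845231 tcp [0.3901 0.4791 0.3235]
 ang (circle) -126.83984185536444 0.02255385784505871 ang(tcp) -129.02386732108673
 ang (circle) 43.029395628239136 0.024644115929070065 ang(tcp) 44.81789673555838
 dab-dab dir 47.869861067843786 0.04701400878407402 mid [0.3911 0.4784 0.1882]
[-0.936   0.778  -0.0468  1.6649  0.0504  0.7047  0.5203]
```

```bash
python3 -m pendant '0 0 48 0 1;0 0 48 0 1;9 -37 48 -0.042 1;9 -37 0 -0.042 1;9 -37 0 -0.042 1;9 -37 0 -0.042 1;9 -37 0 -0.042 1;9 -37 0 -0.042 1;9 -38 0 -0.042 1;9 -38 0 -0.042 1;9 -38 0 -0.042 1;9 -38 0 -0.042 1' && python3 -m pendant '9 -38 0 -0.042 1;9 -38 0 -0.042 1;9 -38 0 -0.042 1;9 -38 0 -0.042 1;9 -38 0 -0.042 1;9 -38 0 -0.042 1;10 -38 0 -0.042 1;10 -38 0 -0.042 1;10 -38 0 -0.042 1;10 -37 0 -0.042 1;0 0 0 0 1;0 0 0 0 1;0 0 0 0 1'; python3 face.py g10
```

```text
time: 26.85
eef_pos: [0.4789, 0.1112, 0.4595]
tool_rot: [-3.139, -0.002, 2.677]
wrist_force: [-0.1, 0.6, -4.3]
finger_gap: 0.579
grasp_force: 25.0
time: 28.15
eef_pos: [0.5731, -0.2647, 0.4594]
tool_rot: [-3.141, -0.004, 2.261]
wrist_force: [-0.7, 0.9, -5.6]
finger_gap: 0.584
grasp_force: 25.0
slope deg x,y [0.2323 0.0681] z at tcp 0.3239566310265447 5420 11928
 dab [267.6825 298.746 ] 315 [ 0.5495 -0.2658  0.3239]
 dab [367.24 372.12] 25 [ 0.5963 -0.2657  0.324 ]
 circle [ 0.5719 -0.2637] r 26.051386095495126 tcp [ 0.5732 -0.2645  0.4599]
 ang (circle) -174.6265921471825 0.02250511764630742 ang(tcp) -176.98302047773228
 ang (circle) -4.817810015894975 0.024558726451598428 ang(tcp) -2.9933069128382526
 dab-dab dir 0.05486746396198783 0.046878196757477016 mid [ 0.5729 -0.2657  0.324 ]
[ 0.2625  0.6454  0.1795  1.4858 -0.1275  1.0245  1.1637]
```

```bash
python3 -m pendant '2 -10 0 0 1;0 0 0 0 1;0 0 0 0 1;0 0 -10 0 1;0 0 -10 0 1;0 0 -10 0 1;0 0 -10 0 1;0 0 -5 0 1;0 0 0 0 1;0 0 0 0 1'; python3 face.py g11
```

```text
time: 29.2
eef_pos: [0.5752, -0.2762, 0.416]
tool_rot: [3.141, -0.0, 2.259]
wrist_force: [-0.1, -0.5, -4.6]
finger_gap: 0.578
grasp_force: 25.0
slope deg x,y [ 0.0459 -0.0699] z at tcp 0.2805299262429421 5559 12148
 dab [267.5873 298.8508] 315 [ 0.5519 -0.2776  0.2805]
 dab [367.25   372.0417] 24 [ 0.5988 -0.2777  0.2806]
 circle [ 0.5743 -0.2755] r 26.091009394039414 tcp [ 0.5752 -0.2762  0.4163]
 ang (circle) -174.80868537729194 0.022564767171263586 ang(tcp) -176.68054703438915
 ang (circle) -4.963369301377604 0.02459998095637438 ang(tcp) -3.4776493255696965
 dab-dab dir -0.10569478871153412 0.04698002560449044 mid [ 0.5754 -0.2776  0.2805]
[ 0.2842  0.698   0.17    1.5215 -0.1361  0.9334  1.1842]
```

```bash
python3 -m pendant '0 1.5 0 0 1;0 0 -5 0 1;0 0 -5 0 1;0 0 -4 0 1;0 0 -4 0 1;0 0 -5 0 1;0 0 0 0 1;0 0 0 0 1'
```

```text
time: 30.05
eef_pos: [0.5751, -0.2748, 0.3929]
tool_rot: [-3.142, -0.0, 2.259]
wrist_force: [0.1, -0.2, -5.5]
finger_gap: 0.577
grasp_force: 25.0
```

The keys are engaged (underside at 0.2075, no upward push). I lower it home.

```bash
python3 -m pendant '0 0 -5 0 1;0 0 -5 0 1;0 0 -5 0 1;0 0 -4 0 1;0 0 -2 0 1;0 0 -1 0 1;0 0 0 0 1;0 0 0 0 1' 15; python3 face.py g12
```

```text
time: 30.85
eef_pos: [0.5752, -0.2748, 0.3712]
tool_rot: [3.141, 0.0, 2.259]
wrist_force: [0.2, -0.5, -4.3]
finger_gap: 0.581
grasp_force: 15.0
slope deg x,y [-0.0103  0.0658] z at tcp 0.23556625247331528 5550 11581
 dab [267.6314 298.6474] 312 [ 0.5519 -0.2762  0.2356]
 dab [367.1304 372.    ] 23 [ 0.599  -0.2764  0.2356]
 circle [ 0.5744 -0.2743] r 26.159150735516295 tcp [ 0.5752 -0.2748  0.3712]
 ang (circle) -175.14657115389235 0.022562037170342355 ang(tcp) -176.65678095545007
 ang (circle) -4.938190523659331 0.024657030922266007 ang(tcp) -3.7839523726672932
 dab-dab dir -0.2601250115485711 0.04704713097683184 mid [ 0.5754 -0.2763  0.2356]
[ 0.2883  0.7477  0.158   1.5712 -0.145   0.8336  1.1904]
```

```bash
python3 -m pendant '0 0 -1 0 1;0 0 0 0 1;0 0 0 0 -0.6;0 0 0 0 -1;0 0 0 0 -1;0 0 0 0 -1;0 0 15 0 -1;0 0 35 0 -1;0 0 40 0 -1;0 20 40 0 -1;0 40 20 0 -1;0 40 0 0 -1;0 0 0 0 -1;0 0 0 0 -1'
python3 - <<'E'
from h import *
p,d,K,T,P=snap("r2")
for c in ((.5749,-.2742),(.6018,-.0458)):
  for lo,hi,rr in((.225,.243,.026),(.19,.205,.07)):
    m=(d>0)&(P[...,2]>lo)&(P[...,2]<hi)&(np.hypot(P[...,0]-c[0],P[...,1]-c[1])<rr);Q=P[m]
    if len(Q)>50:
        s=np.linalg.lstsq(np.c_[Q[:,:2]-c,np.ones(len(Q))],Q[:,2],rcond=None)[0];print(c,len(Q),s,np.median(Q[:,2]))
a=np.load("pics/top0.npz")["p"];b,_=arm.read_camera("top");cv2.imwrite("pics/end.png",b)
E
```

```text
time: 32.3
eef_pos: [0.5752, -0.1738, 0.5201]
tool_rot: [3.142, 0.0, 2.261]
wrist_force: [0.1, -0.8, -0.5]
finger_gap: 0.999
grasp_force: 0.0
(0.5749, -0.2742) 1571 [ 0.0105 -0.06    0.236 ] 0.23529643266127437
(0.5749, -0.2742) 4017 [0.0009 0.0035 0.1971] 0.197536532888835
(0.6018, -0.0458) 3619 [-0.0077 -0.0101  0.2354] 0.23530834489534336
(0.6018, -0.0458) 9158 [ 0.0018 -0.0007  0.1973] 0.19775124181240225
```

View pics/r2.png

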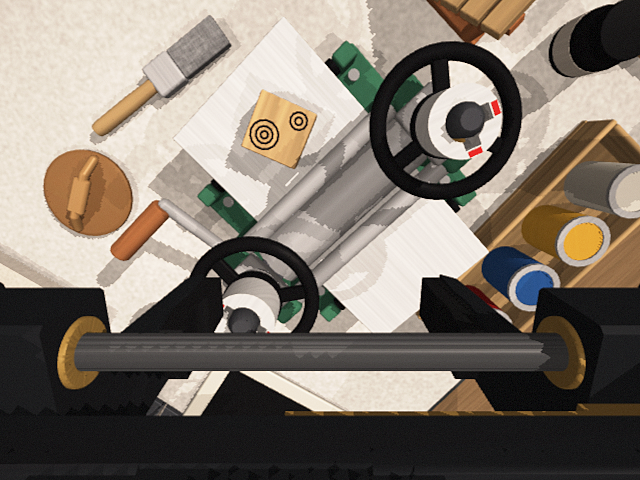

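View pics/end.png

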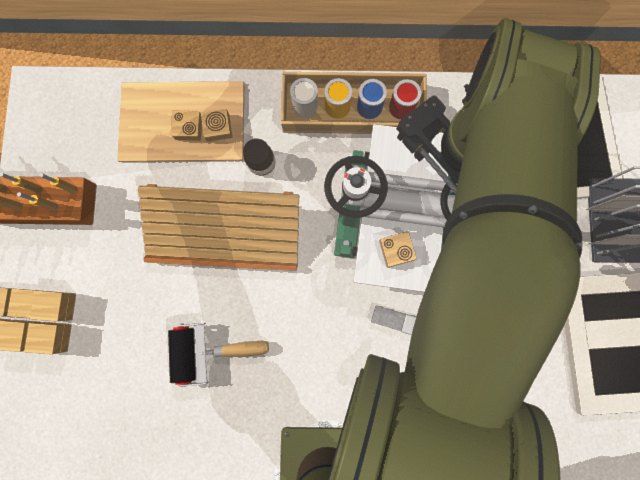

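Both wheels sit at shoulder height: hub faces are at 0.2353 and the rims are level. In the wrist view they are at (250,305) and (465,120). The rack is empty, and the brayer, jar, block, brush and baren look undisturbed.

```bash
python3 -c "
from workcell import arm
print(arm.job_done())"
```

```text
the job is handed in; nothing more can be done
None
```

Both handwheels are released and fully home on their matching spindles (hub faces measured at 235 mm, 50 mm above the shoulders), the other items look undisturbed, and the job was handed in at about 32 s.

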